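# Put the feeding spoon away and bolt the sprung lid of its box

## Task

Put the bamboo feeding spoon away in the clear acrylic box. Then press the box's sprung flip-top lid down until it lies level and, while you hold it down into its soft seal, slide the catch on the lid fully home under the keeper so that the lid stays shut when you let go. Press by feel, only as hard as it takes to let the catch under, and do not force it, for the acrylic is thin; leave the other things on the shelf where they are.

Things in the scene. Friction and masses are not known exactly. Their poses are not given: they have to be found in the camera images.
- spoon_box: Clear acrylic box with a flip-top lid, 176 mm (its x) by 110 mm (its y), rim at z = 48 mm with a 4 mm soft pale seal on it. Its feet are stuck to the shelf: it does not move. Origin: under its centre, 0 to 8 mm above the shelf; heights below count from it. The lid is hinged along the wall on its +x side. Thin acrylic: box, lid and catch must never be pushed with more than 25 N.
- box_floor (a point): Centre of the box's inner floor, 8 mm above the box's origin. Inside, the box is 168 by 102 mm (walls 4 mm). Axes as the box.
- lid_hinge (a point): Middle of the lid's hinge line, which runs along the box's y, 90 mm to +x of its centre and 52 mm above its origin. The frame turns with the lid: the plate reaches from here to its -x (from 2 to 178 mm), z is the normal of the outer face (the upper one when shut). Plate 110 mm wide, 4 mm thick, its outer face 4 mm above this point.
- box_lid (a joint): Lid angle, rad: 0 = level, just resting on the seal; 1.4 = fully open, leaning over the box 10 degrees off upright. A spring hinge holds it open; push it from behind, on the outer face, over and down. Level takes about 5 N at 115 mm from the hinge; further down the seal yields 1 mm at the lid's edge per 5 N more. Let go unlatched, it springs open.
- lid_press (a point): Point on the outer face of the lid, on its middle line, 115 mm from the hinge line, 56 mm above the box's origin when the lid is level. The outer face is bare and flat from 30 to 138 mm from the hinge. Axes as lid_hinge.
- bolt (a joint): Travel of the catch, m: 0 = drawn back, 0.016 = home. A steel slide bolt along the middle of the lid's outer face, moving away from the hinge; 1.2 N friction, stays where left. Its tongue ends 172 mm from the hinge drawn back, 188 mm home, under the bar of the steel keeper on the box's -x wall (bar 180 to 184 mm from the hinge). At 8 mm travel it strikes the bar unless the lid is pressed low enough.
- tongue_tip (a point): Free end of the catch's tongue, 15 mm wide, 3 mm thick. The keeper, a staple 26 mm wide, was set by hand a little low so that it pinches the seal: to let the tongue under its bar the lid's edge must be held 0.2 to 2 mm below level. How much differs each time and is not measured: 5 to 13 N pressed close behind the thumb piece, to be found by feel. Axes as lid_hinge.
- thumb (a point): Middle of the hinge-side face of the catch's upturned thumb piece, 6 mm above the outer face of the lid. The thumb piece is 22 mm wide, 6 mm thick, 12 mm high above the lid; this face is 138 mm from the hinge line when drawn back, 154 mm when home. Push here, away from the hinge. Axes as lid_hinge.
- spoon: Bamboo feeding spoon, loose, lying flat, 20 g, 135 mm long along its x (from -70 to +65 mm). Origin: on its underside. Straight handle 10 mm wide and 8 mm thick from x = -70 to +27 mm; round bowl 32 mm across and 9 mm high centred at x = +49 mm. It balances near the origin.
- jar0: Small glass jar with a purple screw lid, loose, 58 mm across, 84 mm tall, origin under its centre. Leave it alone.
- jar1: Like jar0. Leave it alone.
- jar2: Like jar0. Leave it alone.
- sugar_bowl: White ceramic sugar bowl with hinged lid, loose, 100 mm across (130 mm along y over its handles), 98 mm tall with the knob, origin under its centre. Leave it alone.
- strainer: Steel tea strainer, loose, basket 66 mm across and 26 mm high over the origin, handle reaching 150 mm to its -x. Leave it alone.
- tea_glass: Small tea glass with a brass-coloured rim, loose, 58 mm across, 82 mm tall, origin under its centre. Leave it alone.
There are look-alikes about, which are no part of the job. There is more than one size of the spoon; the job needs the smaller.

How it is judged:
By the outcome, as a careful person would: the job done as asked, in the order asked, and still so for the second after the job is handed in, with the robot touching nothing.
It also fails if it takes over 72 s, if anything falls off the work surface, if the arm or the gripper's body presses on something with over 40 N, if the wrist force passes 120 N, or if a joint passes its speed limit or range.

## Robot

A 6-joint arm with a two-finger parallel gripper is mounted at the origin on the work surface. World frame = base frame: x ahead of the robot, y to its left, z up, the work surface at z = 0. Lengths are in m, angles in rad, forces in N, time in s.
With the tool pointing down it reaches from about 0.425 to 0.95 m from the base axis. Payload 14.7 kg.
Tool frame: the origin (TCP) lies midway between the tips of the shut fingers; the grasp point (between the pads) lies 19 mm behind it (ctrl.grasp_offset is the z of the grasp point in the tool frame, in m); z points along the fingers, y is the direction in which the jaws open and shut (so a half turn about z gives the same grasp; the last joint's range is limited). The gripper opens to 85 mm and grips with 20 to 120 N. Pads are 22 mm wide; open, the fingers measure 114 mm over their backs; the gripper's body (76 mm by 85 mm) begins 54 mm behind the grasp point. The pads swing forward as they close: fully open they stand 13 mm farther back than shut.
Start: joints at [1.205, 0.48, 1.596, -0, 1.065, -0.047], TCP at [0.204, 0.617, 0.231] pointing down, gripper open.
Joint ranges: [-2.75, 2.75], [-0.82, 2.05], [0.23, 2.67], [-1.56, 4.7], [0.09, 2.69], [-2.92, 2.92]. Speed limits (rad/s): [1.89, 1.89, 2.39, 3.01, 3.01, 3.01].

## Interface

Orientations are given as a 3x3 rotation matrix whose columns are the frame's x, y, z axes.
In Python, from station import state, capture, camera_params, ctrl gives the robot as it stands.
- The arm moves only by the tool move_arm, never from a script. Its argument "moves" is text: rows parted by semicolons, each of 5 numbers parted by spaces: the closure, from 0 (fully open) to 1 (shut), then the shift along the world's x, y, z in cm, then the turn about the world's z in rad. A call has 1 to 20 rows; each row is the pose to reach, as a shift and turn from the pose measured when the call began; what a row does not reach only later rows make up. A row lasts 1/12 s, in which the tool goes at most 41.7 mm and 7.16 degrees, less where a joint would pass 70% of its speed; a pose out of reach is approached as far as the arm can. A call with a gripper value outside its range is refused whole. The fingers move at their own pace and stop on an object; "grip_force" is the grip in N (left out, the last holds). Time passes only in rows, so rows that repeat a pose let the fingers close. It gives the time, the measured TCP pose, the force and the opening at its end, in the units of the state.
- state(): the state, without advancing time (a new reading comes with each control period).
- capture(name): name is "scene" or "side" or "wrist"; returns (picture, depth): 384x512x3 uint8, red, green, blue; 384x512 float32, m along the optical axis (not along the pixel's ray), 0 where there is no reading.
- camera_params(name): a dict with "fx", "fy", "cx", "cy" (pixels), "R" (3x3) and "t" (3): a world point X has camera coordinates R X + t. Camera axes: x right, y down, z forward; pixel columns grow to the right and rows downward; lengths in m; the calibration is good to about 2 mm. A picture is of the moment at which its call begins: read the wrist's pose just before it. camera_params takes no time and is no camera call; for the wrist camera it gives the pose at the moment of the call.
- ctrl.finish_job(): hands the job in, once; it reports no verdict.
The state is a dict: "time": time; "qpos": joint angles; "qd": joint speeds; "effort": joint torques, N m; "ee_pos": TCP position; "eef_rot": TCP orientation; "force": force on the tool from outside, world axes, zero at the start; "moment": the same for the moment, N m; "opening": finger opening in m.
Only numpy, scipy, OpenCV 4.12 (cv2) and the standard library are available. Lean on these libraries where they do the work, as an engineer would, in place of code of your own. Each camera call takes 0.05 s, during which the arm holds its last target.

## Working session

There is one attempt and no reset: what is moved stays moved. The work goes in short steps, Python scripts to look and compute and a tool call to move; the robot and the scene stay as the last step left them, time stands still between calls to the robot, and variables do not carry over. Pictures are saved under pics/ and viewed, and the job is handed in when it is done.

Besides the shell and the picture viewer there is one more tool, called after "Request:" as a command line: name --argument value ..., lists and objects as JSON in quotes. move_arm: Moves the arm, as the interface text tells. Its arguments: {"type":"object","properties":{"moves":{"type":"string"},"grip_force":{"type":"number"}},"required":["moves"]}

```bash
ls; mkdir -p pics
python3 - <<'E'
from station import state, capture, camera_params, ctrl
import cv2,numpy as np
s=state(); print(s['time'],s['ee_pos'],s['force'],s['opening'],ctrl.grasp_offset)
for n in ['scene','side','wrist']:
    p=camera_params(n); im,d=capture(n)
    np.savez(f'pics/{n}0.npz',im=im,d=d,**p)
    cv2.imwrite(f'pics/{n}0.png',cv2.resize(im[:,:,::-1],(800,600),interpolation=cv2.INTER_CUBIC))
    print(n,p['fx'],(-np.array(p['R']).T@p['t']).round(3))
E
```

```text
pics
0.0 [0.20354657 0.61688604 0.23068037] [ 0.53776485 -0.65571908 -0.40973349] 0.08548815220732096 -0.0187
scene 347.16100538861315 [0.848 0.397 0.966]
side 375.09531026090747 [0.326 0.665 0.633]
wrist 309.3312385202128 [0.142 0.637 0.373]
```

View pics/scene0.png

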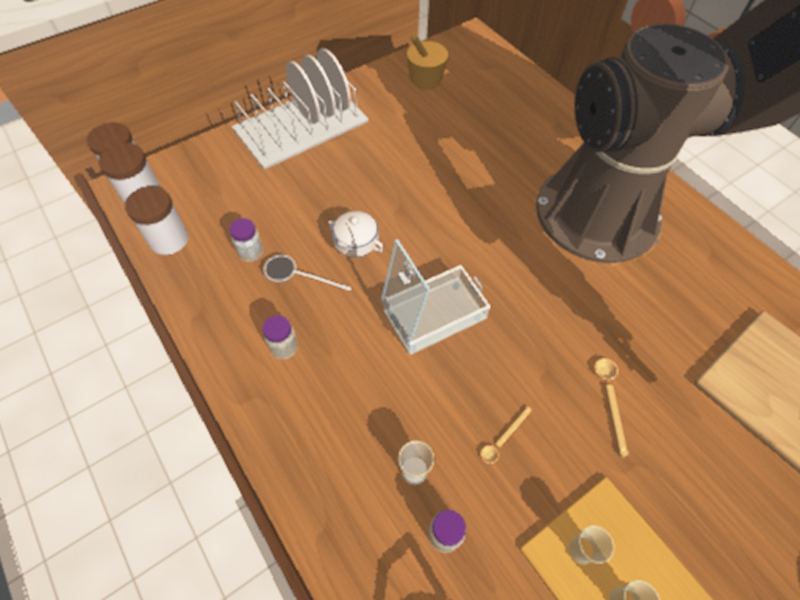

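View pics/side0.png

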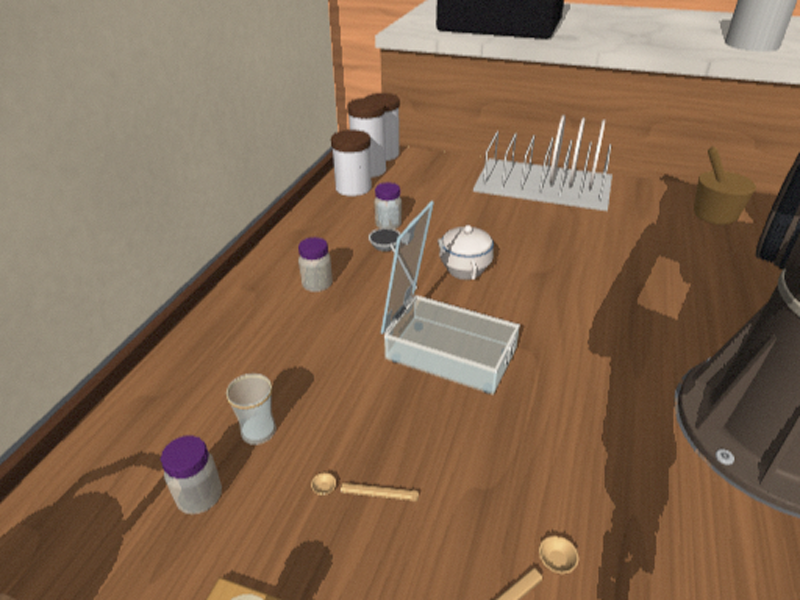

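View pics/wrist0.png

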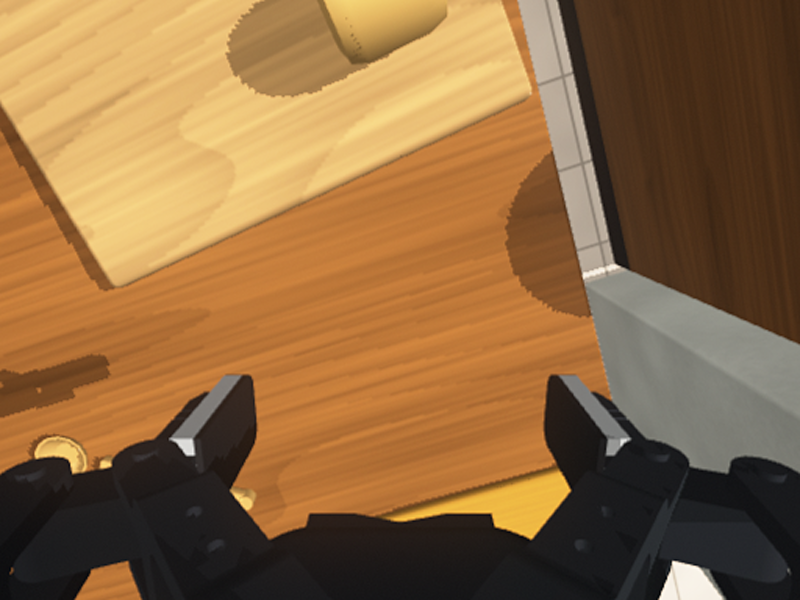

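The scene picture (800x600 scale) shows two spoons: a shorter one at (505,435) and a longer one at (613,405). The box is at (437,310), with its lid open on the left at (405,285). The strainer at (305,275) also has a long handle but is steel. I'll measure both spoons and the box.

```bash
cat > h.py <<'E'
import numpy as np,cv2
def ld(n):
    z=np.load(f'pics/{n}.npz'); return {k:z[k] for k in z.files}
def ray(p,uv,z):
    uv=np.atleast_2d(np.float64(uv)); R=p['R'];t=p['t']
    c=-R.T@t
    d=np.c_[(uv[:,0]-p['cx'])/p['fx'],(uv[:,1]-p['cy'])/p['fy'],np.ones(len(uv))]@R
    return c+d*((z-c[2])/d[:,2])[:,None]
def proj(p,X):
    q=np.atleast_2d(X)@p['R'].T+p['t']; return q[:,:2]/q[:,2:]*[p['fx'],p['fy']]+[p['cx'],p['cy']]
def pts(p,d):
    v,u=np.mgrid[:d.shape[0],:d.shape[1]]
    q=np.stack([(u-p['cx'])/p['fx']*d,(v-p['cy'])/p['fy']*d,d],-1)
    return (q-p['t'])@p['R']
E
python3 - <<'E'
from h import *
s=ld('scene0'); im=s['im']
hsv=cv2.cvtColor(im,cv2.COLOR_RGB2HSV)
for name,(x0,y0,x1,y1) in dict(small=(300,250,345,300),big=(375,225,410,297)).items():
    sub=im[y0:y1,x0:x1]
    g=sub[:,:,1].astype(int)
    h=hsv[y0:y1,x0:x1]
    m=(g>140).astype(np.uint8)
    cs,_=cv2.findContours(m,cv2.RETR_EXTERNAL,cv2.CHAIN_APPROX_NONE)
    for c in cs:
        if len(c)>8:
            a=cv2.minAreaRect(c); b=cv2.boxPoints(a)+[x0,y0]
            print(name,len(c),ray(s,b,0.008)[:,:2].round(4).tolist())
    cv2.imwrite(f'pics/{name}.png',cv2.resize(sub[:,:,::-1],None,fx=8,fy=8,interpolation=cv2.INTER_NEAREST))
x0,y0,x1,y1=235,145,325,230
cv2.imwrite('pics/box.png',cv2.resize(im[y0:y1,x0:x1,::-1],None,fx=7,fy=7,interpolation=cv2.INTER_CUBIC))
s=ld('side0');x0,y0,x1,y1=235,120,345,255
cv2.imwrite('pics/boxs.png',cv2.resize(s['im'][y0:y1,x0:x1,::-1],None,fx=4.4,fy=4.4,interpolation=cv2.INTER_CUBIC))
x0,y0,x1,y1=180,290,285,330
cv2.imwrite('pics/smalls.png',cv2.resize(s['im'][y0:y1,x0:x1,::-1],None,fx=7,fy=7,interpolation=cv2.INTER_NEAREST))
E
```

```text
small 46 [[0.5644, 0.2668], [0.5392, 0.2842], [0.5588, 0.3073], [0.5835, 0.2901]]
small 55 [[0.5426, 0.2775], [0.4454, 0.2576], [0.4435, 0.2686], [0.5404, 0.2881]]
big 95 [[0.2995, 0.3115], [0.2847, 0.3174], [0.3604, 0.429], [0.3741, 0.4233]]
big 61 [[0.2928, 0.2697], [0.251, 0.2644], [0.2502, 0.3089], [0.2913, 0.3135]]
```

View pics/small.png

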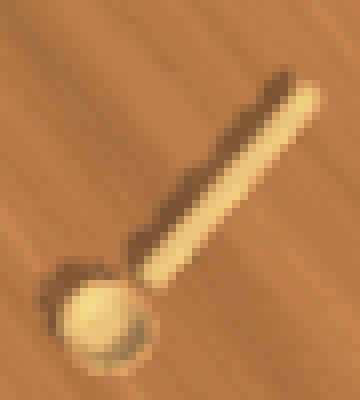

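View pics/box.png

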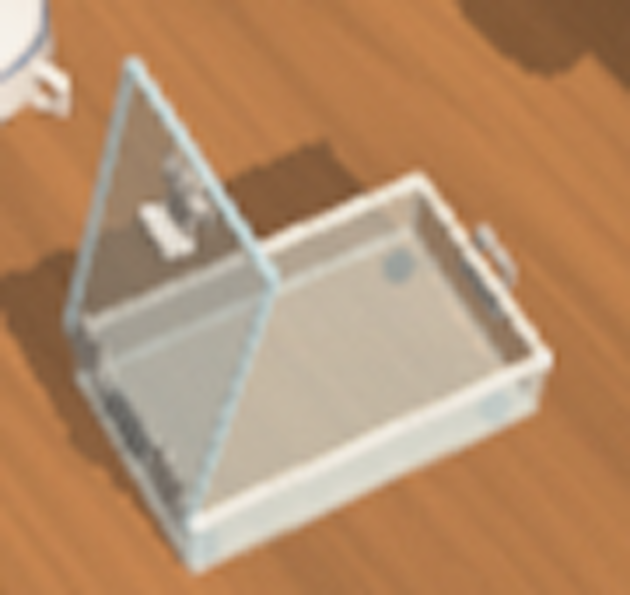

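View pics/boxs.png

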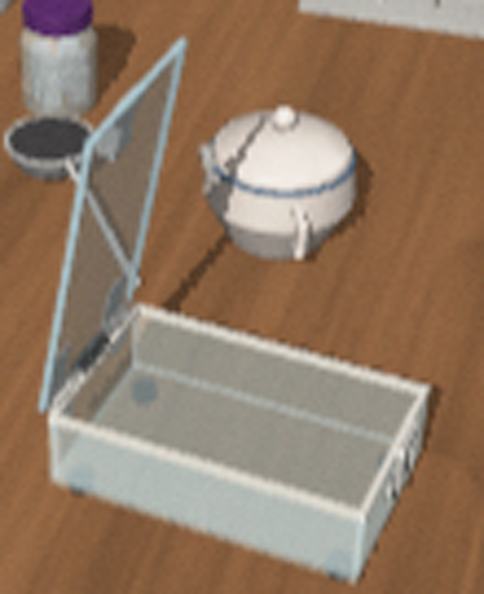

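View pics/smalls.png

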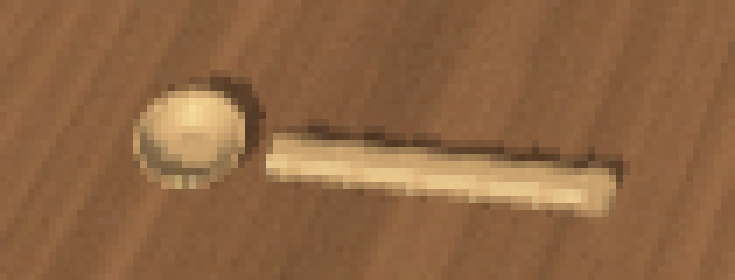

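The small spoon's handle measures 99 mm against a nominal 97, and its total length fits 135 mm. The other spoon is about 180 mm, so the small one is the right one. Next I'll triangulate the box rim corners from both views.

Run:
```python
from h import *
a=ld('scene0');b=ld('side0')
A=np.array([(420,178),(546,358),(197,521),(85,325)],float)/7+[235,145]-.5
B=np.array([(429,388),(361,513),(53,417),(139,309)],float)/4.4+[235,120]-.5
Pm=lambda p:np.array([[p['fx'],0,p['cx']],[0,p['fy'],p['cy']],[0,0,1]])@np.c_[p['R'],p['t']]
X=cv2.triangulatePoints(Pm(a),Pm(b),A.T,B.T);X=(X[:3]/X[3]).T
print(X.round(4)); 
for i in range(4): print(np.linalg.norm(X[i]-X[(i+1)%4]).round(4))
for z in (0.052,0.056,0.060):
  for nm,p,U in(('sc',a,A),('si',b,B)):
    Y=ray(p,U,z); print(z,nm,Y.mean(0)[:2].round(4),[np.linalg.norm(Y[i]-Y[(i+1)%4]).round(4) for i in range(4)],
     np.degrees(np.arctan2(*(Y[2]+Y[3]-Y[0]-Y[1])[[1,0]])).round(2))
    print(Y[:,:2].round(4).tolist())
for nm,p in(('sc',a),('si',b)):
    P=pts(p,p['d']); 
    U=(A if nm=='sc' else B).round().astype(int)
    print(nm,[P[v,u].round(3).tolist() for u,v in U])
    # table height check
    print(P[300,300].round(4), P[290,260].round(4))
s=ld('scene0');P=pts(s,s['d'])
# seal heights along edges
for i in range(4):
    for f in (.2,.4,.6,.8):
        u,v=(A[i]*(1-f)+A[(i+1)%4]*f).round().astype(int); print(i,f,P[v,u].round(4))
# spoon
for u,v in ((318,278),(325,270)): print(P[v,u])
```

```text
[[ 0.3803 -0.0359  0.0573]
 [ 0.3951  0.0705  0.0586]
 [ 0.5647  0.048   0.0566]
 [ 0.5499 -0.0568  0.0564]]
0.1074
0.1711
0.1059
0.171
0.052 sc [0.4708 0.0047] [np.float64(0.1066), np.float64(0.1727), np.float64(0.1065), np.float64(0.171)] -7.33
[[0.3789, -0.0372], [0.3922, 0.0685], [0.5635, 0.0465], [0.5485, -0.059]]
0.052 si [ 0.4735 -0.    ] [np.float64(0.1082), np.float64(0.1721), np.float64(0.1062), np.float64(0.1726)] -6.43
[[0.3801, -0.0439], [0.3957, 0.0632], [0.5665, 0.0429], [0.5517, -0.0622]]
0.056 sc [0.4724 0.0064] [np.float64(0.1061), np.float64(0.1719), np.float64(0.1061), np.float64(0.1702)] -7.33
[[0.3809, -0.0353], [0.3942, 0.0699], [0.5647, 0.048], [0.5498, -0.057]]
0.056 si [0.4725 0.0046] [np.float64(0.1074), np.float64(0.1709), np.float64(0.1054), np.float64(0.1714)] -6.43
[[0.3797, -0.039], [0.3952, 0.0673], [0.5649, 0.0472], [0.5501, -0.0572]]
0.06 sc [0.4741 0.0081] [np.float64(0.1056), np.float64(0.1711), np.float64(0.1056), np.float64(0.1695)] -7.33
[[0.383, -0.0334], [0.3962, 0.0714], [0.566, 0.0495], [0.5511, -0.055]]
0.06 si [0.4714 0.0091] [np.float64(
[... 322 characters left out ...]
 [0.394, 0.067, 0.056], [0.564, 0.047, 0.057], [0.55, -0.057, 0.056]]
[0.3965 0.2003 0.0008] [ 4.807e-01  2.016e-01 -2.000e-04]
0 0.2 [ 0.3843 -0.0135  0.057 ]
0 0.4 [0.3852 0.0079 0.0562]
0 0.6 [0.3905 0.0286 0.0589]
0 0.8 [0.3885 0.047  0.0524]
1 0.2 [0.407  0.0492 0.0114]
1 0.4 [0.4623 0.0611 0.054 ]
1 0.6 [0.4981 0.0584 0.0564]
1 0.8 [0.5153 0.036  0.0132]
2 0.2 [0.5687 0.0344 0.0764]
2 0.4 [0.5662 0.0158 0.0755]
2 0.6 [ 0.5625 -0.0048  0.0769]
2 0.8 [ 0.5592 -0.0252  0.0737]
3 0.2 [ 0.551  -0.0077  0.1465]
3 0.4 [0.5428 0.0245 0.2023]
3 0.6 [ 0.4254 -0.0734 -0.0008]
3 0.8 [ 3.888e-01 -6.680e-02  3.000e-04]
[0.52647608 0.26659363 0.00117379]
[4.94569759e-01 2.60092953e-01 1.33407309e-04]
```

The box centre is about (0.4725, 0.0055), with seal top z about 0.057 (origin about 5 mm up) and yaw about -6.9°. Its hinge side faces away from the robot. Next I'll check the tool orientation and compute the shift to the spoon.

Run:
```python
from h import *
from station import state,camera_params
s=state();print(np.array(s['eef_rot']).round(3),s['qpos'])
b=ld('side0')
# spoon handle in side view
im=b['im'];x0,y0,x1,y1=180,290,285,330
m=(im[y0:y1,x0:x1,1]>140).astype(np.uint8)
cs,_=cv2.findContours(m,0,1)
for c in cs:
    if len(c)>8: print(ray(b,cv2.boxPoints(cv2.minAreaRect(c))+[x0,y0],0.006)[:,:2].round(4).tolist())
```

```text
[[-0.95   0.313 -0.   ]
 [ 0.313  0.95  -0.001]
 [ 0.    -0.001 -1.   ]] [ 1.20540724e+00  4.80675110e-01  1.59671969e+00 -2.27475216e-06
  1.06512724e+00 -4.66053696e-02]
[[0.5381, 0.2871], [0.5417, 0.2759], [0.4476, 0.2573], [0.4452, 0.2686]]
[[0.5811, 0.2792], [0.5656, 0.2602], [0.5474, 0.2776], [0.5628, 0.296]]
```

Request:
move_arm --moves "0.5 10 -11.5 0 0.17;0.5 20 -23 0 0.35;0.5 29.5 -34.3 0 0.52;0.5 29.5 -34.3 0 0.52;0.5 29.5 -34.3 0 0.52;0.5 29.5 -34.3 0 0.52;0.5 29.5 -34.3 0 0.52;0.5 29.5 -34.3 0 0.52;0.5 29.5 -34.3 0 0.52;0.5 29.5 -34.3 0 0.52;0.5 29.5 -34.3 0 0.52;0.5 29.5 -34.3 0 0.52;0.5 29.5 -34.3 -4 0.52;0.5 29.5 -34.3 -8 0.52;0.5 29.5 -34.3 -12 0.52;0.5 29.5 -34.3 -12 0.52" --grip_force 25

```text
time: 1.48
ee_pos: [0.4947, 0.2718, 0.1045]
eef_rot: [[-0.98, -0.199, -0.009], [-0.199, 0.98, -0.005], [0.01, -0.003, -1.0]]
force: [-2.6, -1.1, -1.3]
opening: 0.0427
```

```bash
cat >> h.py <<'E'
def snap(n,tag,crop=None):
    from station import capture,camera_params
    p=camera_params(n); im,d=capture(n)
    np.savez(f'pics/{n}{tag}.npz',im=im,d=d,**p)
    if crop: x0,y0,x1,y1=crop; im=im[y0:y1,x0:x1]
    f=min(800/im.shape[1],600/im.shape[0])
    cv2.imwrite(f'pics/{n}{tag}.png',cv2.resize(np.ascontiguousarray(im[:,:,::-1]),None,fx=f,fy=f,interpolation=cv2.INTER_CUBIC))
E
python3 - <<'E'
from h import *
from station import state
s=state();print(s['time'],s['ee_pos'],s['force'],s['opening'],np.array(s['eef_rot']).round(3).tolist(),np.round(s['qpos'],4))
snap('wrist','1')
p=ld('wrist1')
print(proj(p,[[0.513,.2765,.008],[.4445,.263,.008],[.561,.287,.008],[.498,.2735,.008]]))
E
```

```text
1.4833 [0.49468779 0.27183422 0.10449637] [-2.55409987 -1.1408277  -1.27077675] 0.042748563306870165 [[-0.98, -0.199, -0.009], [-0.199, 0.98, -0.005], [0.01, -0.003, -1.0]] [ 4.4930e-01  5.2730e-01  1.8993e+00 -1.3000e-03  7.2530e-01 -1.3212e+00]
[[258.01531155 217.05174016]
 [258.80616094 129.84919945]
 [258.71416557 271.46329706]
 [258.12551226 199.00291392]]
```

View pics/wrist1.png

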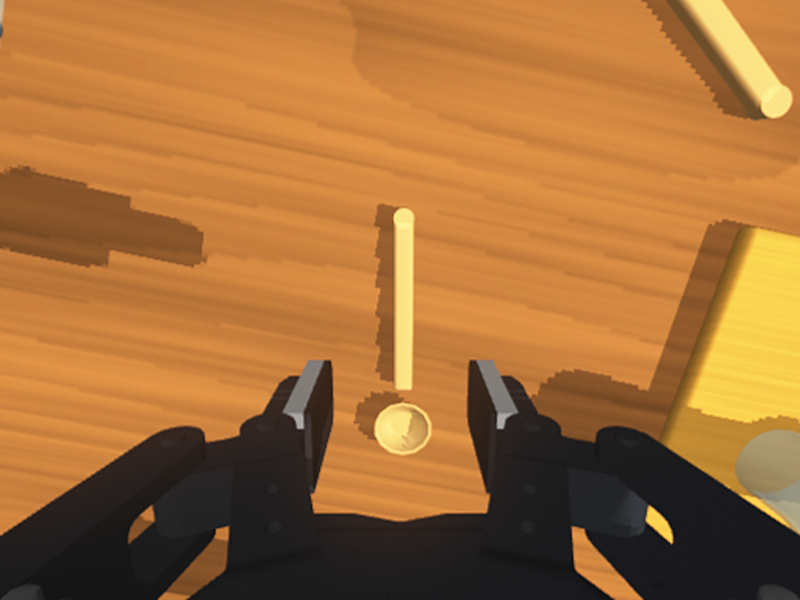

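The wrist picture shows the small spoon centred between the jaws, with its handle from (403,217) to (403,388) and its bowl at (403,430). That agrees with the measurement. I'll descend and grasp.

Request:
move_arm --moves "0.5 0.3 0.2 -4 0;0.5 0.3 0.2 -7.5 0;0.5 0.3 0.2 -9 0;0.5 0.3 0.2 -9.9 0;0.5 0.3 0.2 -9.9 0;0.7 0.3 0.2 -9.9 0;0.85 0.3 0.2 -9.9 0;1 0.3 0.2 -9.9 0;1 0.3 0.2 -9.9 0;1 0.3 0.2 -9.9 0;1 0.3 0.2 -9.9 0;1 0.3 0.2 -9.9 0" --grip_force 25

```text
time: 2.53
ee_pos: [0.4992, 0.2747, 0.0092]
eef_rot: [[-0.98, -0.2, -0.006], [-0.2, 0.98, -0.004], [0.007, -0.003, -1.0]]
force: [0.0, 0.3, -0.9]
opening: -0.0001
```

Run:
```python
from h import *
from station import state
snap('wrist','2'); s=state();print(s['time'],s['ee_pos'],s['force'],s['opening'])
```

```text
2.5833 [0.49913989 0.27472682 0.00904294] [ 0.91394762 -0.78142921 -0.00720469] -0.00034877291909848787
```

View pics/wrist2.png

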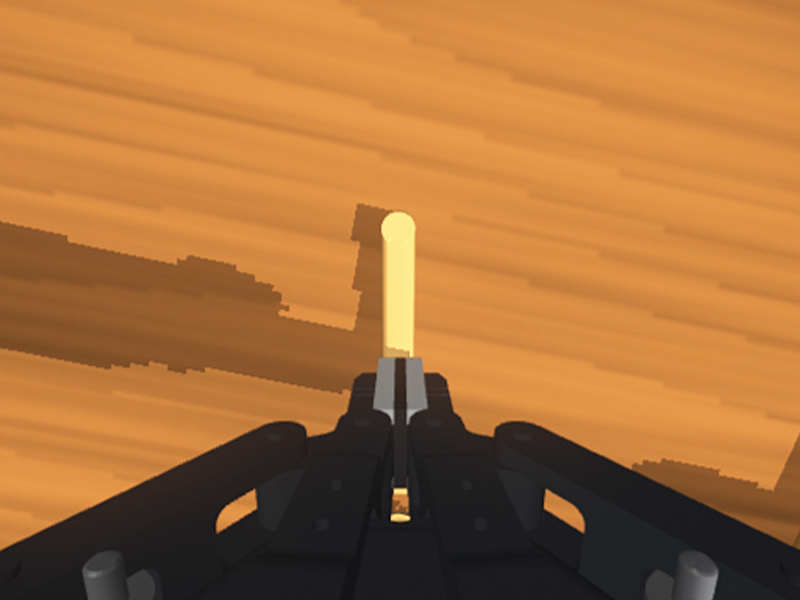

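The jaws shut just above the handle: the TCP is at 9 mm and the handle is 8 mm thick. The spoon is untouched at (398,280). I'll reopen, go lower and retry.

Request:
move_arm --moves "0.5 0 0 0.1 0;0.5 0 0 0.1 0;0.5 0 0 0.1 0;0.5 0 0 -0.3 0;0.5 0 0 -0.6 0;0.5 0 0 -0.6 0;0.5 0 0 -0.6 0;0.5 0 0 -0.6 0"

```text
time: 3.25
ee_pos: [0.4991, 0.2746, 0.0029]
eef_rot: [[-0.98, -0.2, -0.007], [-0.2, 0.98, -0.004], [0.007, -0.003, -1.0]]
force: [-0.3, 0.5, -0.7]
opening: 0.043
```

Request:
move_arm --moves "0.8 0 0 0 0;1 0 0 0 0;1 0 0 0 0;1 0 0 0 0;1 0 0 0 0;1 0 0 0 0;1 0 0 0 0" --grip_force 30

```text
time: 3.83
ee_pos: [0.4991, 0.2747, 0.003]
eef_rot: [[-0.98, -0.2, -0.006], [-0.2, 0.98, -0.004], [0.007, -0.003, -1.0]]
force: [-0.3, -0.6, 5.3]
opening: 0.0082
```

Request:
move_arm --moves "1 0 0 2 0;1 0 0 5 0;1 0 0 8 0;1 -1 -2 10 0;1 -2 -5 12 -0.1;1 -3.8 -8 12 -0.2;1 -3.8 -11 12 -0.32;1 -3.8 -14 12 -0.32;1 -3.8 -17 12 -0.32;1 -3.8 -20 12 -0.32;1 -3.8 -23 12 -0.32;1 -3.8 -25.5 12 -0.32;1 -3.8 -26.8 12 -0.32;1 -3.8 -26.8 12 -0.32;1 -3.8 -26.8 12 -0.32;1 -3.8 -26.8 12 -0.32;1 -3.8 -26.8 12 -0.32"

```text
time: 5.25
ee_pos: [0.4611, 0.0075, 0.123]
eef_rot: [[-0.993, 0.118, -0.007], [0.118, 0.993, -0.002], [0.007, -0.003, -1.0]]
force: [-0.4, -0.8, 0.2]
opening: 0.0088
```

Run:
```python
from h import *
from station import state
s=state();print(s['time'],s['ee_pos'],s['force'],s['opening'],np.round(s['qpos'],4))
snap('wrist','3');snap('side','3',(200,90,360,260))
```

```text
5.25 [0.46109453 0.00750216 0.12300942] [-0.40471905 -0.84018054  0.16403062] 0.008810290530896773 [-0.0478  0.384   2.1181 -0.0035  0.6469 -1.4976]
```

View pics/wrist3.png

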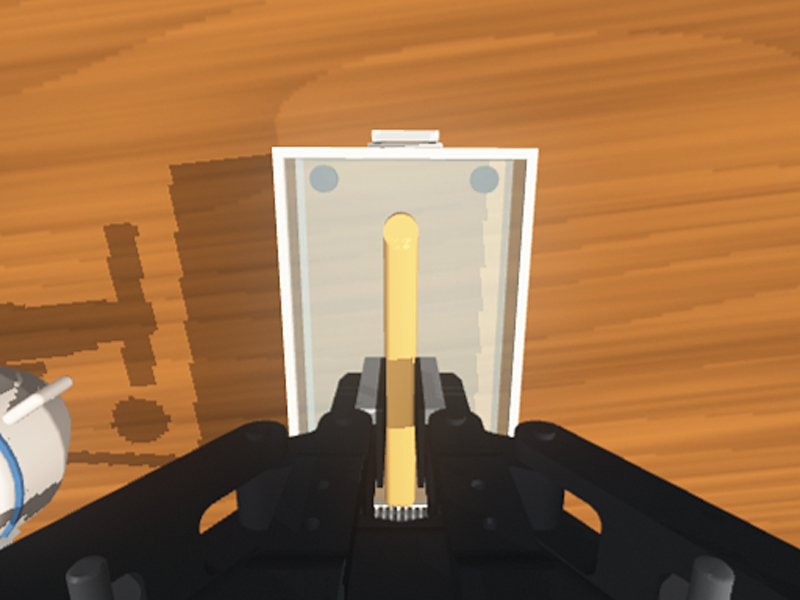

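View pics/side3.png

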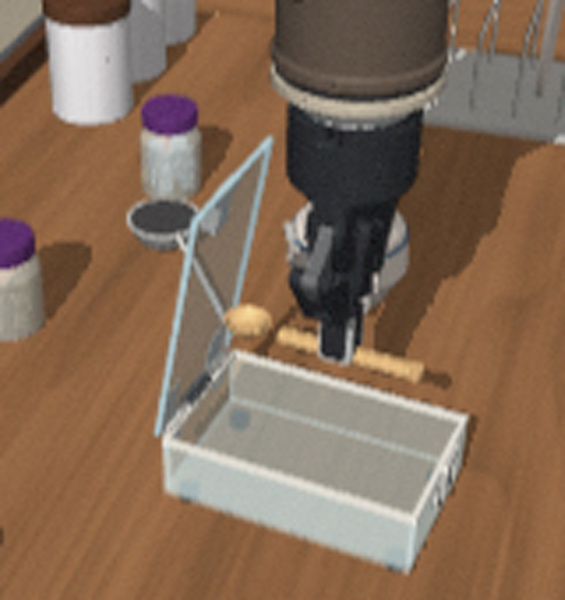

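The wrist view shows the spoon lined up with the box: the tail is at (400,230), between the rim corners (274,150) and (537,150). The keeper is at (405,137). In the side view the bowl clears the lid. I'll refine the box pose from this view while the arm is here.

Run:
```python
from h import *
p=ld('wrist3'); f=512/800
U=np.array([(273,148),(539,150)])*f-.2
for z in (.055,.057,.059):
    Y=ray(p,U,z); print(z,Y[:,:2].round(4).tolist(),np.linalg.norm(Y[1]-Y[0]),Y.mean(0)[:2])
print(ray(p,np.array([(372,142),(439,142),(405,137)])*f,.055)[:,:2])
P=pts(p,p['d']); 
for u,v in((276,156),(330,155),(480,155),(530,156),(405,137),(405,153)): print(P[int(v*f),int(u*f)].round(4))
```

```text
0.055 [[0.3807, -0.0366], [0.3944, 0.0731]] 0.11064032707111804 [0.38753831 0.01824607]
0.057 [[0.3808, -0.0362], [0.3945, 0.0726]] 0.1095895644972142 [0.38763236 0.0182175 ]
0.059 [[0.381, -0.0357], [0.3945, 0.072]] 0.10853880192331032 [0.3877264  0.01818893]
[[0.3832718  0.00469435]
 [0.38653172 0.03227561]
 [0.38292355 0.01850701]]
[ 0.3836 -0.0359  0.056 ]
[ 0.3862 -0.0134  0.0558]
[0.3936 0.0484 0.0567]
[0.396  0.0692 0.0556]
[0.3833 0.0183 0.0661]
[0.3886 0.0177 0.0555]
```

Request:
move_arm --moves "1 0 0 -3 0;1 0 0 -6 0;1 0 0 -8 0;1 0 0 -9.5 0;1 0 0 -10.3 0;1 0 0 -10.5 0;1 0 0 -10.5 0;1 0 0 -10.5 0"

```text
time: 6.02
ee_pos: [0.4616, 0.0077, 0.0187]
eef_rot: [[-0.993, 0.117, -0.007], [0.117, 0.993, -0.002], [0.006, -0.003, -1.0]]
force: [-0.3, 0.7, -0.2]
opening: 0.0088
```

Request:
move_arm --moves "1 0 0 -0.1 0;1 0 0 -0.25 0;1 0 0 -0.25 0;0.9 0 0 -0.2 0;0.75 0 0 -0.2 0;0.7 0 0 -0.2 0;0.7 0 0 -0.1 0;0.7 0 0 0 0;0.7 0 0 1 0;0.7 0 0 3 0;0.7 0 0 6 0;0.7 0 0 10 0;0.7 0 0 10 0;0.7 0 0 10 0"

```text
time: 7.18
ee_pos: [0.4631, 0.0076, 0.1213]
eef_rot: [[-0.993, 0.117, -0.002], [0.117, 0.993, -0.002], [0.002, -0.002, -1.0]]
force: [-1.5, 0.1, -0.1]
opening: 0.0253
```

Run:
```python
from h import *
from station import state
s=state();print(s['time'],s['ee_pos'],s['force'],s['opening'],np.round(s['qpos'],4))
snap('wrist','4')
```

```text
7.1833 [0.46305296 0.00761813 0.12132563] [-1.54563041  0.06070004 -0.12423444] 0.02529149918718948 [-0.0473  0.3868  2.1198 -0.0037  0.6368 -1.4978]
```

View pics/wrist4.png

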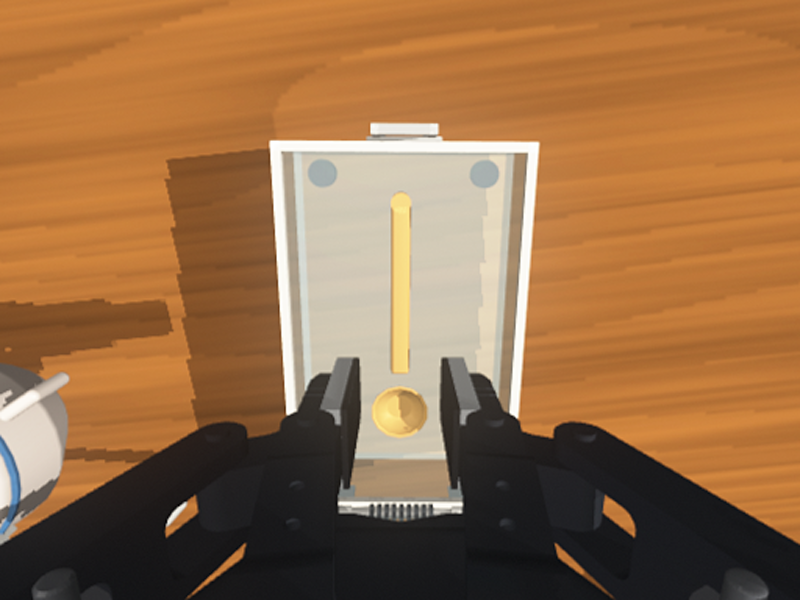

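The spoon lies flat inside the box, with its tail at (400,200) and its bowl at (400,411). Next I'll plan the lid path: go over the lid, come down behind it off-centre so as to clear the thumb piece, and sweep the arc.

```bash
cat >> h.py <<'E'
C=np.array([.4749,.0073]);EX=np.array([.9923,-.1242]);EY=np.array([.1242,.9923]);HZ=.0565
def w(xl,yl): return C+xl*EX+yl*EY
def loc(p): q=np.array(p)[:2]-C; return np.array([q@EX,q@EY])
def arc(th,d,yl,gap=0.,half=.011):
    xl=.09-d*np.cos(th)+(.004+gap)*np.sin(th)+half; z=HZ+d*np.sin(th)+(.004+gap)*np.cos(th)
    return np.r_[w(xl,yl),z]
E
python3 - <<'E'
from h import *
from station import state
p0=np.array(state()['ee_pos'])
a=arc(1.4,.115,.032,.02); print('pre',a,(100*(a-p0)).round(1))
for th in np.linspace(1.4,0,15): 
    b=arc(th,.115+.008*(1.4-th)/1.4,.032); print(th.round(2),((b-a)*100).round(2),np.hypot(*b[:2]).round(3))
E
```

```text
pre [0.58316967 0.02599961 0.17390593] [12.1  1.8  5.4]
1.4 [-1.96  0.24 -0.34] 0.564
1.3 [-3.09  0.39 -0.5 ] 0.553
1.2 [-4.21  0.53 -0.77] 0.542
1.1 [-5.31  0.66 -1.16] 0.531
1.0 [-6.36  0.8  -1.66] 0.521
0.9 [-7.37  0.92 -2.26] 0.511
0.8 [-8.31  1.04 -2.97] 0.501
0.7 [-9.18  1.15 -3.77] 0.493
0.6 [-9.98  1.25 -4.66] 0.485
0.5 [-10.68   1.34  -5.63] 0.478
0.4 [-11.29   1.41  -6.67] 0.472
0.3 [-11.79   1.48  -7.77] 0.467
0.2 [-12.18   1.52  -8.93] 0.463
0.1 [-12.46   1.56 -10.12] 0.46
0.0 [-12.61   1.58 -11.34] 0.459
```

Request:
move_arm --moves "0.7 0 0 4 0;0.8 0 0 8 0;1 0 0 12 0;1 0 0 16 0;1 0 0 18 0;1 0 0 18.5 0;1 4 0.6 18.5 0;1 8 1.2 18.5 0;1 12 1.8 18.5 0;1 12.1 1.8 18.5 0;1 12.1 1.8 18.5 0;1 12.1 1.8 15 0;1 12.1 1.8 11 0;1 12.1 1.8 7 0;1 12.1 1.8 5.4 0;1 12.1 1.8 5.4 0;1 12.1 1.8 5.4 0;1 12.1 1.8 5.4 0"

```text
time: 8.73
ee_pos: [0.5833, 0.0256, 0.1751]
eef_rot: [[-0.993, 0.117, -0.003], [0.117, 0.993, -0.002], [0.003, -0.002, -1.0]]
force: [1.3, 0.6, -0.1]
opening: 0.0002
```

Run:
```python
from h import *
from station import state
s=state();print(s['time'],s['ee_pos'],s['force'],s['opening'],np.round(s['qpos'],4),loc(s['ee_pos']))
snap('side','5',(200,60,380,260))
snap('wrist','5')
```

```text
8.7333 [0.58325095 0.0255827  0.17510488] [ 1.25015727  0.64350349 -0.12382664] 0.0002265788958700694 [-0.0068  0.4528  1.8057 -0.0026  0.8864 -1.4585] [0.10524594 0.03159911]
```

View pics/side5.png

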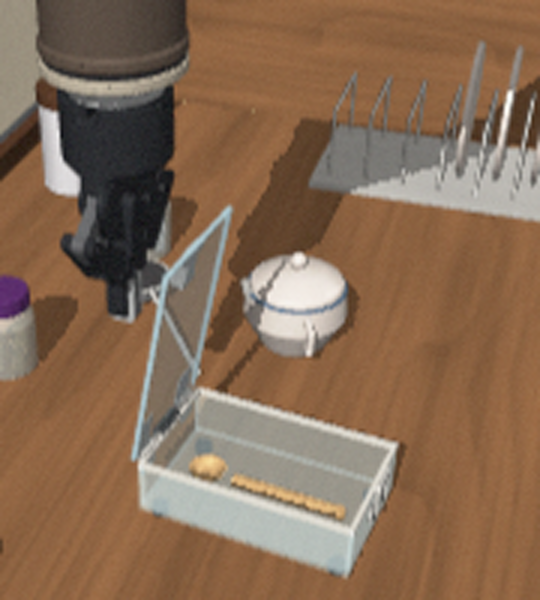

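View pics/wrist5.png

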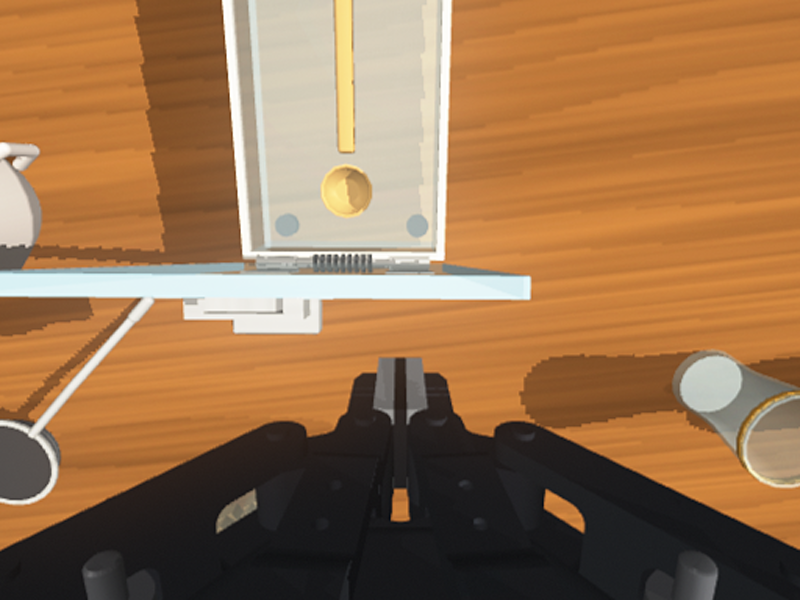

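The pictures show the tool behind the lid and clear of the thumb piece at (277,325). I'll make contact farther out (d = 130 mm, y = +38 mm) so the knuckles stay above the thumb piece.

Run:
```python
from h import *
from station import state
a=np.array(state()['ee_pos'])
for th in [1.4,1.3,1.2,1.1,1.0,.9,.8,.7,.6,.5,.4,.3,.2,.1,0]: 
    b=arc(th,.130,.038); print(th,((b-a)*100).round(2),np.hypot(*b[:2]).round(3))
```

```text
1.4 [-2.2   0.91  0.96] 0.563
1.3 [-3.47  1.07  0.71] 0.55
1.2 [-4.71  1.22  0.34] 0.538
1.1 [-5.9   1.37 -0.15] 0.526
1.0 [-7.04  1.51 -0.76] 0.515
0.9 [-8.11  1.65 -1.49] 0.505
0.8 [-9.11  1.77 -2.32] 0.495
0.7 [-10.01   1.89  -3.24] 0.486
0.6 [-10.83   1.99  -4.25] 0.478
0.5 [-11.53   2.08  -5.34] 0.471
0.4 [-12.13   2.15  -6.49] 0.465
0.3 [-12.61   2.21  -7.7 ] 0.46
0.2 [-12.97   2.26  -8.94] 0.457
0.1 [-13.2    2.29 -10.22] 0.454
0 [-13.3    2.3  -11.52] 0.453
```

Request:
move_arm --moves "1 0 0.9 1 0;1 -1.2 0.9 1 0;1 -2.2 0.9 0.95 0;1 -2.8 1 0.85 0;1 -3.5 1.1 0.7 0;1 -4.1 1.2 0.5 0;1 -4.7 1.2 0.35 0;1 -5.3 1.3 0.1 0;1 -5.9 1.4 -0.15 0;1 -6.5 1.4 -0.45 0;1 -7 1.5 -0.75 0"

```text
time: 9.75
ee_pos: [0.5131, 0.0406, 0.1678]
eef_rot: [[-0.993, 0.117, -0.002], [0.117, 0.993, -0.002], [0.002, -0.002, -1.0]]
force: [0.7, 0.1, 2.7]
opening: 0.0001
```

Run:
```python
from h import *
from station import state
s=state();print(s['time'],s['ee_pos'],s['force'],s['moment'],loc(s['ee_pos']))
snap('side','6',(200,60,380,260))
```

```text
9.75 [0.51312663 0.04060259 0.16780407] [0.67010697 0.05059383 2.68966632] [-0.23464672 -0.14606509 -0.01596401] [0.0337961  0.03779391]
```

View pics/side6.png

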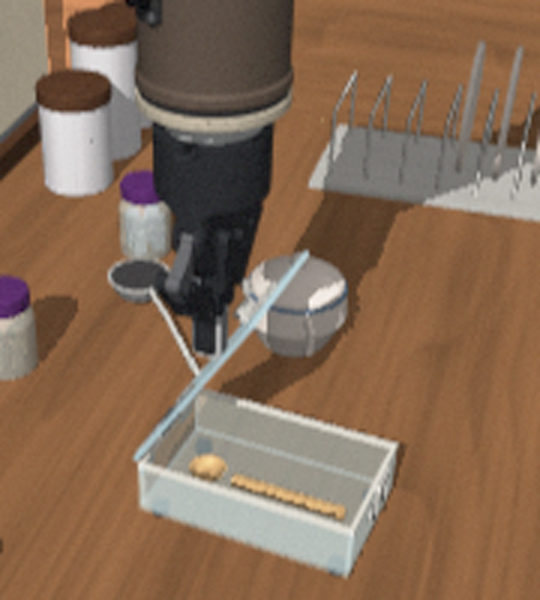

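The side view shows the lid following, at about 55°, with a contact force of 2.7 N. I'll continue the arc to just above level.

Request:
move_arm --moves "1 -1.1 0.1 -0.75 0;1 -1.6 0.2 -1.2 0;1 -2.1 0.3 -1.6 0;1 -2.6 0.3 -2.05 0;1 -3 0.4 -2.5 0;1 -3.4 0.4 -3 0;1 -3.8 0.5 -3.5 0;1 -4.2 0.5 -4.05 0;1 -4.5 0.6 -4.6 0;1 -4.8 0.6 -5.2 0;1 -5.1 0.6 -5.8 0;1 -5.35 0.7 -6.4 0;1 -5.6 0.7 -7 0;1 -5.8 0.7 -7.6 0;1 -5.95 0.8 -8.2 0;1 -6.1 0.8 -8.9 0;1 -6.15 0.8 -9.5 0;1 -6.2 0.8 -10 0;1 -6.2 0.8 -10.3 0"

```text
time: 11.38
ee_pos: [0.4493, 0.0488, 0.0634]
eef_rot: [[-0.993, 0.117, -0.005], [0.117, 0.993, -0.002], [0.004, -0.003, -1.0]]
force: [-2.2, 1.9, 4.4]
opening: 0.0003
```

Run:
```python
from h import *
from station import state
s=state();print(s['time'],s['ee_pos'],s['force'],s['moment'],loc(s['ee_pos']))
snap('side','7',(200,120,380,260));snap('wrist','7')
```

```text
11.3833 [0.44934652 0.04877074 0.0633915 ] [-2.15473441  1.93304176  4.39984709] [ 0.28420082  0.34687856 -0.00933693] [-0.03050739  0.03797767]
```

View pics/side7.png

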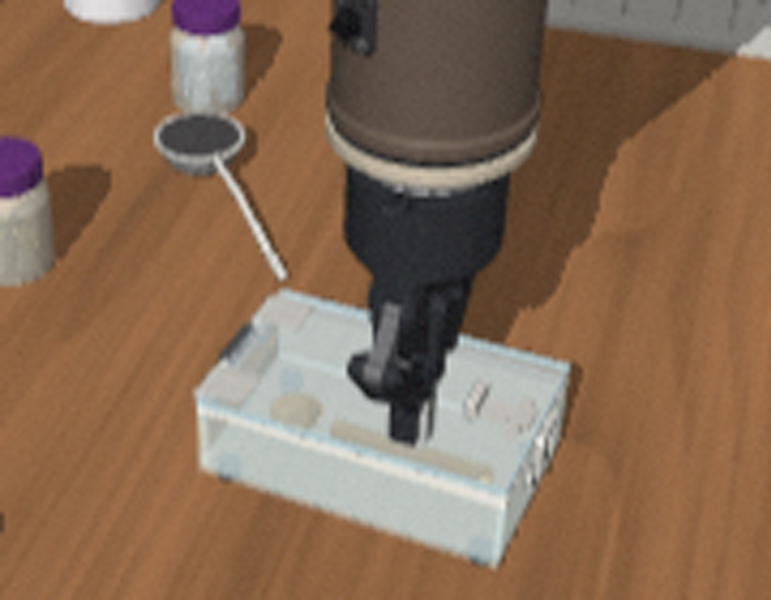

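View pics/wrist7.png

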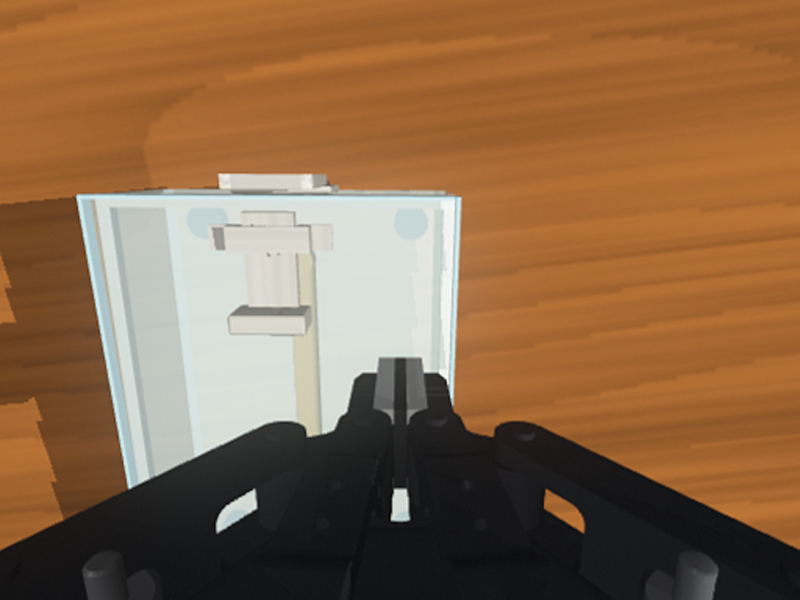

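The lid is nearly level at z = 63 mm and 4.4 N. The thumb piece is at (270,320), ahead and to the left of the finger. I'll slide sideways along the lid to the middle line, keeping the push on.

Request:
move_arm --moves "1 0.2 -0.2 -0.05 0;1 0.2 -0.6 -0.1 0;1 0.1 -1.1 -0.1 0;1 0.05 -1.6 -0.1 0;1 0 -2.1 -0.1 0;1 -0.1 -2.6 -0.1 0;1 -0.15 -3.1 -0.1 0;1 -0.2 -3.5 -0.1 0;1 -0.2 -3.8 -0.1 0;1 -0.2 -3.8 -0.1 0;1 -0.2 -3.8 -0.1 0"

```text
time: 12.4
ee_pos: [0.4473, 0.0104, 0.0626]
eef_rot: [[-0.993, 0.117, -0.005], [0.117, 0.993, -0.002], [0.005, -0.003, -1.0]]
force: [-1.1, -3.5, 4.5]
opening: -0.0002
```

Run:
```python
from h import *
from station import state
s=state();print(s['time'],s['ee_pos'],s['force'],s['moment'],loc(s['ee_pos']))
snap('wrist','8')
```

```text
12.4 [0.44725006 0.01037867 0.0625899 ] [-1.11795749 -3.48645016  4.54790522] [-0.57884702  0.13463627 -0.00885007] [-0.02781941 -0.00037915]
```

View pics/wrist8.png

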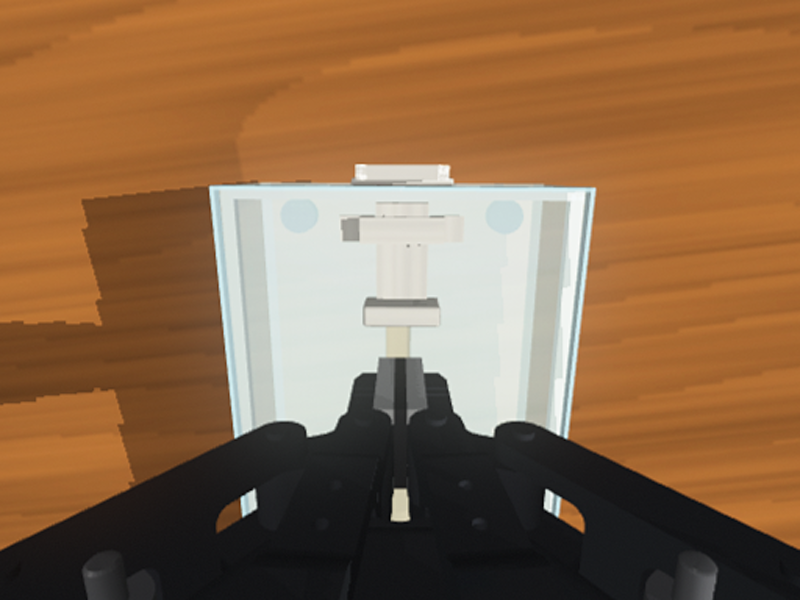

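Centred: the thumb piece is at (401,313) and the fingers are straight behind it at (400,370). I'll now press gently by feel.

Request:
move_arm --moves "1 0 0 -0.05 0;1 0 0 -0.1 0;1 0 0 -0.15 0;1 0 0 -0.15 0;1 0 0 -0.15 0"

```text
time: 12.87
ee_pos: [0.4472, 0.0106, 0.061]
eef_rot: [[-0.993, 0.117, -0.005], [0.117, 0.993, -0.002], [0.005, -0.003, -1.0]]
force: [-1.3, -2.4, 3.6]
opening: 0.0003
```

Request:
move_arm --moves "1 0 0 -0.05 0;1 0 0 -0.05 0;1 0 0 -0.05 0"

```text
time: 13.12
ee_pos: [0.4472, 0.0106, 0.0605]
eef_rot: [[-0.993, 0.117, -0.005], [0.117, 0.993, -0.002], [0.005, -0.003, -1.0]]
force: [-0.9, -3.4, 4.4]
opening: 0.0002
```

Request:
move_arm --moves "1 0 0 -0.05 0;1 0 0 -0.05 0;1 0 0 -0.05 0"

```text
time: 13.37
ee_pos: [0.4472, 0.0106, 0.0601]
eef_rot: [[-0.993, 0.117, -0.005], [0.117, 0.993, -0.002], [0.005, -0.003, -1.0]]
force: [-1.8, -3.0, 7.0]
opening: -0.0001
```

Request:
move_arm --moves "1 0 0 -0.04 0;1 0 0 -0.04 0;1 0 0 -0.04 0"

```text
time: 13.62
ee_pos: [0.4472, 0.0106, 0.0598]
eef_rot: [[-0.993, 0.117, -0.005], [0.117, 0.993, -0.002], [0.005, -0.003, -1.0]]
force: [-1.3, -3.2, 8.8]
opening: 0.0001
```

The force kinks upward at z of about 60.4 mm, so that is lid level; I'm now about 0.6 mm below it at 8.8 N. I'll advance to the thumb piece and watch the force.

Request:
move_arm --moves "1 -0.2 0.02 0 0;1 -0.4 0.05 0 0;1 -0.6 0.07 0 0;1 -0.8 0.1 0 0;1 -0.8 0.1 0 0;1 -0.8 0.1 0 0"

```text
time: 14.12
ee_pos: [0.4404, 0.0117, 0.0601]
eef_rot: [[-0.993, 0.117, -0.003], [0.117, 0.993, -0.002], [0.003, -0.003, -1.0]]
force: [2.6, -0.8, 6.7]
opening: 0.0001
```

Request:
move_arm --moves "1 -0.2 0.02 0 0;1 -0.3 0.04 0 0;1 -0.4 0.05 0 0;1 -0.4 0.05 0 0"

```text
time: 14.45
ee_pos: [0.4368, 0.0123, 0.0603]
eef_rot: [[-0.993, 0.117, -0.002], [0.117, 0.993, -0.002], [0.002, -0.002, -1.0]]
force: [3.3, 0.6, 4.6]
opening: -0.0002
```

Request:
move_arm --moves "1 -0.1 0.01 -0.05 0;1 -0.2 0.03 -0.08 0;1 -0.3 0.04 -0.1 0;1 -0.3 0.04 -0.1 0;1 -0.3 0.04 -0.1 0"

```text
time: 14.87
ee_pos: [0.4351, 0.0127, 0.0596]
eef_rot: [[-0.993, 0.117, 0.0], [0.117, 0.993, -0.002], [-0.001, -0.002, -1.0]]
force: [5.7, -2.0, 8.9]
opening: -0.0
```

Request:
move_arm --moves "1 -0.1 0.01 -0.02 0;1 -0.2 0.03 -0.03 0;1 -0.3 0.04 -0.04 0;1 -0.3 0.04 -0.04 0"

```text
time: 15.2
ee_pos: [0.4336, 0.013, 0.0596]
eef_rot: [[-0.993, 0.117, 0.003], [0.117, 0.993, -0.002], [-0.004, -0.002, -1.0]]
force: [6.7, -2.7, 9.3]
opening: -0.0
```

Run:
```python
from h import *
from station import state
s=state();print(s['time'],s['ee_pos'],s['force'],loc(s['ee_pos']),np.round(s['qpos'],3))
snap('wrist','9',(100,80,420,320))
```

```text
15.2 [0.43360746 0.01303505 0.05959415] [ 6.69527006 -2.7245592   9.25457807] [-0.04168688  0.00056236] [-0.038  0.476  2.23  -0.005  0.432 -1.487]
```

View pics/wrist9.png

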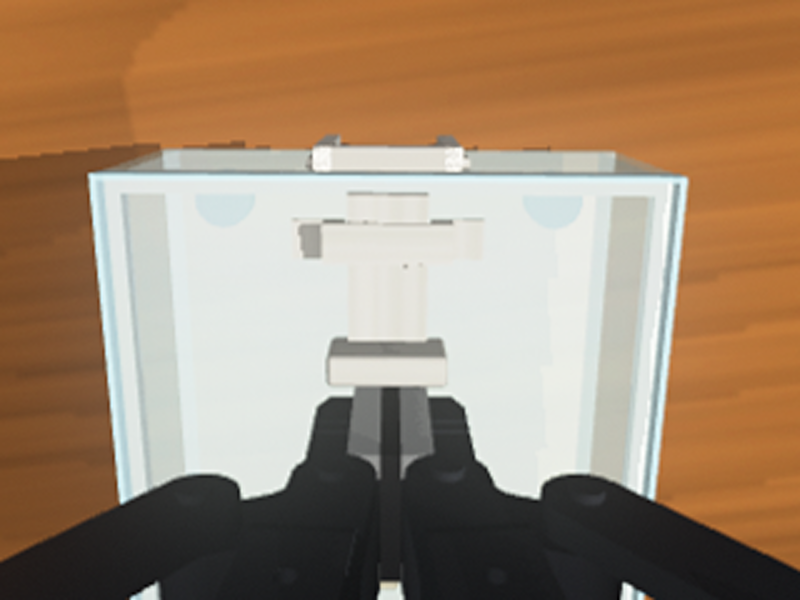

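Request:
move_arm --moves "1 -0.15 0.02 -0.03 0;1 -0.3 0.04 -0.04 0;1 -0.45 0.06 -0.04 0;1 -0.6 0.07 -0.04 0;1 -0.6 0.07 -0.04 0"

```text
time: 15.67
ee_pos: [0.4289, 0.0137, 0.0596]
eef_rot: [[-0.993, 0.117, 0.006], [0.117, 0.993, -0.002], [-0.006, -0.002, -1.0]]
force: [6.2, -1.3, 8.5]
opening: 0.0002
```

Run:
```python
from h import *
from station import state
s=state();print(s['time'],s['ee_pos'],s['force'],loc(s['ee_pos']),np.round(s['qpos'],3))
snap('wrist','10',(100,80,420,320))
```

```text
15.6667 [0.42892312 0.013698   0.05956876] [ 6.20166061 -1.31266906  8.53233025] [-0.04641749  0.00063841] [-0.037  0.471  2.242 -0.005  0.422 -1.485]
```

View pics/wrist10.png

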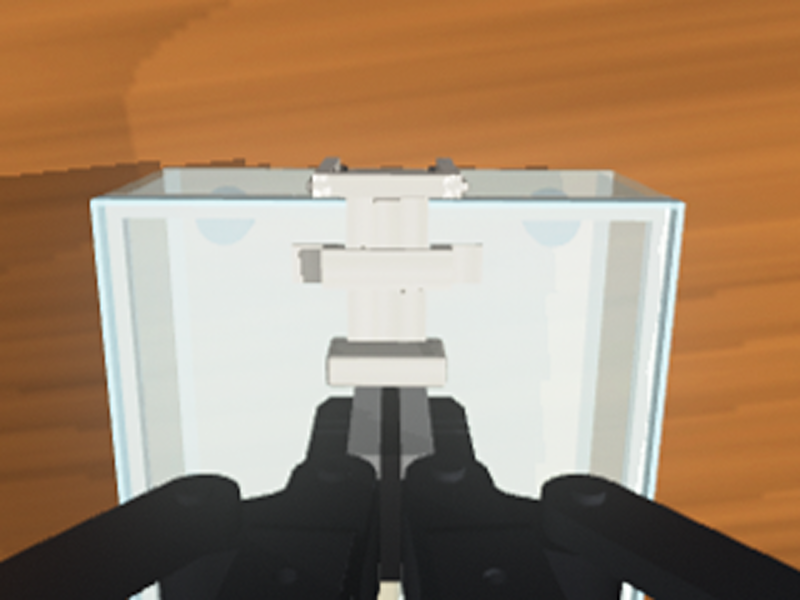

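The catch is moving with the finger: the tongue end is now at about (388,198), near the keeper bar. I'll keep pushing and watch for a block.

Request:
move_arm --moves "1 -0.15 0.02 -0.03 0;1 -0.3 0.04 -0.04 0;1 -0.45 0.06 -0.04 0;1 -0.45 0.06 -0.04 0"

```text
time: 16.05
ee_pos: [0.4257, 0.0143, 0.0595]
eef_rot: [[-0.993, 0.117, 0.008], [0.117, 0.993, -0.002], [-0.009, -0.001, -1.0]]
force: [6.5, -1.8, 8.1]
opening: 0.0001
```

Run:
```python
from h import *
from station import state
s=state();print(s['time'],s['ee_pos'],s['force'],loc(s['ee_pos']),np.round(s['qpos'],3))
snap('wrist','11',(100,80,420,320))
```

```text
16.05 [0.42574072 0.01426031 0.05951458] [ 6.4945645  -1.79233686  8.0937111 ] [-0.04964523  0.00080113] [-0.036  0.468  2.251 -0.005  0.414 -1.484]
```

View pics/wrist11.png

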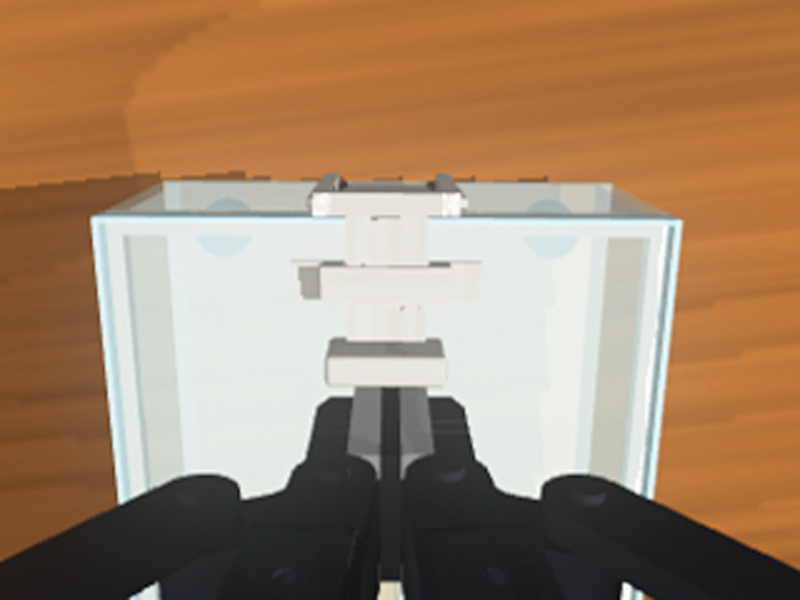

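No block yet. I'll measure the travel so far from the images.

Run:
```python
from h import *
def m(n,uv,z):
    p=ld(n); return (90-1e3*loc(ray(p,[uv],z)[0]))[0].round(1)
# top hinge-side edge of thumb at z .0725
print('8 thumb', m('wrist8',(401*.64,307*.64),.0725),'edge',m('wrist8',(401*.64,187*.64),.0605))
for n,r,e,b in (('wrist9',362,178,160),('wrist10',362,203,184),('wrist11',362,219,204)):
    print(n,m(n,(100+388/2.5,80+r/2.5),.0715),'edge',m(n,(100+388/2.5,80+e/2.5),.0595))
```

```text
8 thumb 145.4 edge 178.3
wrist9 146.8 edge 178.1
wrist10 151.5 edge 178.3
wrist11 154.8 edge 178.5
```

Request:
move_arm --moves "1 -0.15 0.02 -0.03 0;1 -0.3 0.04 -0.04 0;1 -0.45 0.06 -0.04 0;1 -0.45 0.06 -0.04 0"

```text
time: 16.43
ee_pos: [0.4225, 0.0148, 0.0594]
eef_rot: [[-0.993, 0.117, 0.011], [0.117, 0.993, -0.003], [-0.011, -0.001, -1.0]]
force: [5.2, -1.6, 8.1]
opening: -0.0001
```

Request:
move_arm --moves "1 -0.15 0.02 -0.03 0;1 -0.3 0.04 -0.04 0;1 -0.45 0.06 -0.04 0;1 -0.5 0.06 -0.04 0;1 -0.5 0.06 -0.04 0"

```text
time: 16.85
ee_pos: [0.4207, 0.0152, 0.0597]
eef_rot: [[-0.993, 0.117, 0.017], [0.117, 0.993, -0.003], [-0.017, -0.001, -1.0]]
force: [12.6, -3.3, 7.1]
opening: -0.0003
```

Run:
```python
from h import *
from station import state
s=state();print(s['time'],s['ee_pos'],s['force'],loc(s['ee_pos']),np.round(s['qpos'],3))
snap('wrist','12',(100,80,420,320))
```

```text
16.85 [0.42070833 0.01521122 0.05970791] [12.63091907 -3.3390144   7.05532324] [-0.05475696  0.0011197 ] [-0.034  0.462  2.269 -0.006  0.395 -1.482]
```

View pics/wrist12.png

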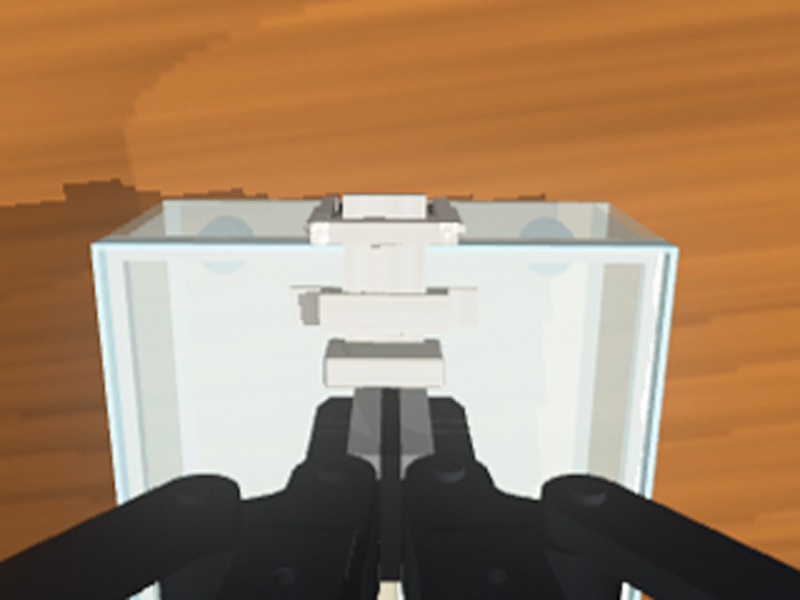

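The tongue is visible beyond the bar at (385,197), and the force rose to 12.6 N with motion stopping. I'll check its distance against the 188 mm home value.

Run:
```python
from h import *
p=ld('wrist12')
def m(r,z): return (90-1e3*loc(ray(p,[(100+388/2.5,80+r/2.5)],z)[0]))[0].round(1)
print('tongue',[m(195,z) for z in(.0605,.0635,.0655)],'bar',m(222,.067),m(243,.067),'thumb',m(362,.0715),m(345,.0715),'edge',m(243,.0595))
P=pts(p,p['d'])
for r in (190,198,205,212,225,235):
    q=P[80+int(r/2.5),100+155]; print(r,(90-1e3*loc(q))[0].round(1),q[2].round(4))
```

```text
tongue [np.float64(188.3), np.float64(188.8), np.float64(189.2)] bar 184.7 180.9 thumb 160.0 163.3 edge 179.1
190 179.3 -0.0001
198 188.2 0.0625
205 186.6 0.0614
212 185.7 0.0614
225 184.0 0.0662
235 182.1 0.0662
```

Request:
move_arm --moves "1 -0.2 0.02 -0.02 0;1 -0.4 0.05 -0.03 0;1 -0.5 0.06 -0.03 0;1 -0.5 0.06 -0.03 0;1 -0.5 0.06 -0.03 0"

```text
time: 17.32
ee_pos: [0.4206, 0.0154, 0.0602]
eef_rot: [[-0.993, 0.117, 0.025], [0.117, 0.993, -0.003], [-0.025, -0.0, -1.0]]
force: [19.8, -8.2, -0.3]
opening: 0.0
```

A firm stop at 20 N with no movement means the catch is home. I'll back off first toward the hinge and then lift slowly.

Request:
move_arm --moves "1 0.3 -0.04 0 0;1 0.6 -0.07 0.05 0;1 0.8 -0.1 0.1 0;1 0.8 -0.1 0.3 0;1 0.8 -0.1 0.6 0;1 0.8 -0.1 1 0;1 0.8 -0.1 1 0"

```text
time: 17.9
ee_pos: [0.4285, 0.0145, 0.0708]
eef_rot: [[-0.993, 0.117, 0.025], [0.117, 0.993, -0.003], [-0.026, -0.0, -1.0]]
force: [1.6, -0.2, 0.3]
opening: 0.0001
```

Run:
```python
from h import *
from station import state
s=state();print(s['time'],s['ee_pos'],s['force'],loc(s['ee_pos']))
snap('wrist','13',(100,80,420,320))
```

```text
17.9 [0.42851048 0.01445209 0.07082751] [ 1.62446167 -0.24160022  0.27695038] [-0.04692061  0.00133544]
```

View pics/wrist13.png

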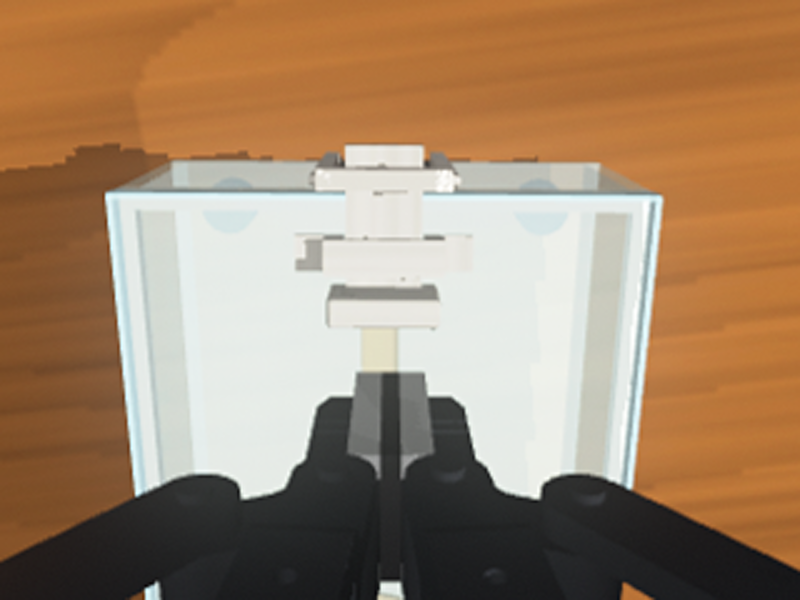

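The lid stays shut, with the tongue through the keeper at (385,155). I'll retreat upward and check from all views.

Request:
move_arm --moves "1 0 0 2 0;1 0 0 5 0;1 0 0 8 0;1 1 0 12 0;1 1 0 15 0;1 1 0 15 0;1 1 0 15 0"

```text
time: 18.53
ee_pos: [0.4395, 0.0144, 0.2222]
eef_rot: [[-0.993, 0.117, 0.029], [0.117, 0.993, -0.003], [-0.029, 0.0, -1.0]]
force: [-1.0, -0.8, 0.5]
opening: -0.0001
```

Run:
```python
from h import *
from station import state
s=state();print(s['time'],s['ee_pos'],s['force'])
snap('wrist','14');snap('side','14');snap('scene','14')
p=ld('wrist14');P=pts(p,p['d']);
```

```text
18.5333 [0.43952364 0.01444659 0.22216189] [-1.01014643 -0.82768308  0.45938093]
```

View pics/wrist14.png

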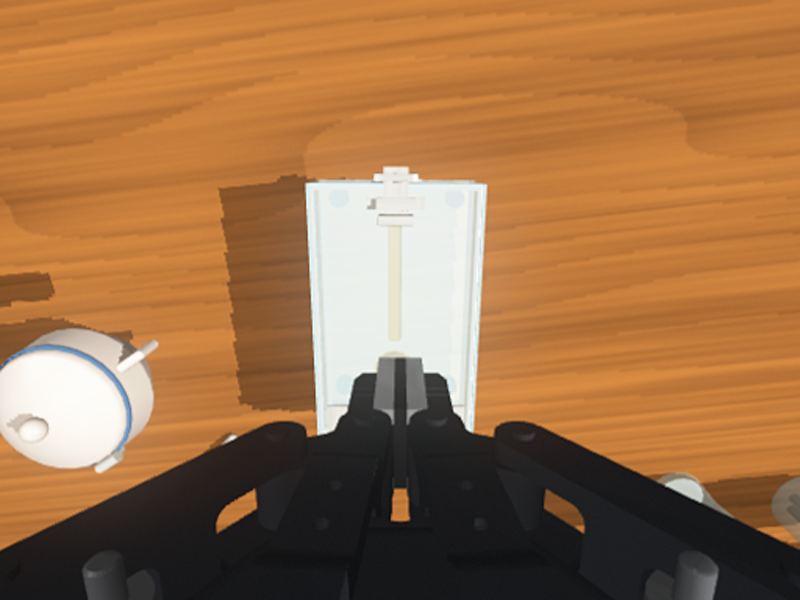

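View pics/side14.png

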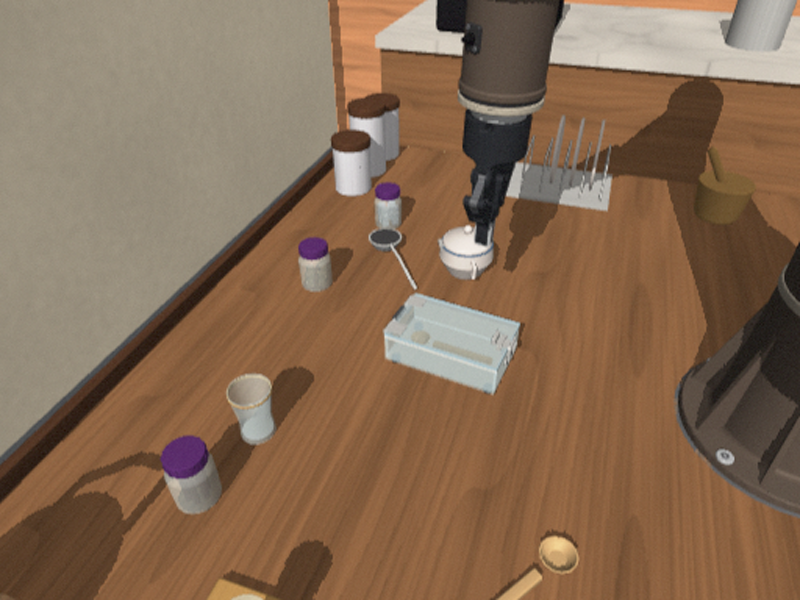

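View pics/scene14.png

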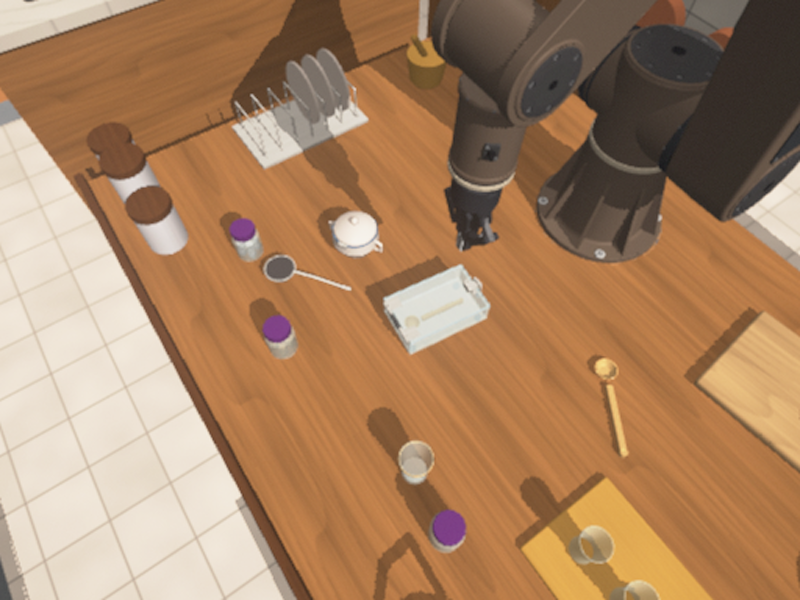

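The three views agree. The lid is shut and level at scene pixel (437,310), with the spoon inside. The tongue runs through the keeper at wrist pixel (396,172), and the jars, bowl, strainer and glass haven't moved. The arm touches nothing, so I'm handing in.

```bash
python3 -c "
from station import ctrl;print(ctrl.finish_job())"
```

```text
the job is handed in; nothing more can be done
None
```

The small bamboo spoon is in the acrylic box, the lid is pressed shut, and the catch is home under the keeper. I handed the job in at about 18.7 s.

- **Spoon:** the first grasp shut about 1 mm above the handle without touching it, so I reopened and took it lower. The spoon now lies flat inside the box. The small one measured about 135 mm and the larger look-alike about 180 mm.
- **Lid and catch:** I swept the lid over from behind, beside the thumb piece. Level showed as a rise in force at z of about 60.4 mm. I held it down at 8–9 N while sliding the catch, and it went under the bar without striking it.
- **Push at the end stop:** an extra push, to confirm the catch was home, peaked at about 20 N. That is under the 25 N limit, but more than was needed.
- **Last checks:** the tongue measured about 188 mm from the hinge, the home value. The thumb-piece edges in the images suggested only about 14–15 mm of travel instead of 16; I trusted the firm stop and the tongue position. After I let go and backed away, the lid stayed shut in all three views, and the other things looked unmoved.

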